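# Strap the laundry supply pipe into its bracket with a U-bolt

## Robot

A 6-joint arm with a two-finger parallel gripper is mounted at the origin on the work surface. World frame = base frame: x ahead of the robot, y to its left, z up, the work surface at z = 0. Lengths are in m, angles in rad, forces in N, time in s.
With the tool pointing down it reaches from about 0.35 to 0.875 m from the base axis. Payload 15.5 kg.
Tool frame: the origin (TCP) lies midway between the tips of the shut fingers; the grasp point (between the pads) lies 19 mm behind it; z points along the fingers, y is the line along which they close (so a half turn about z gives the same grasp; the last joint's range is limited). The gripper opens to 85 mm and grips with 20 to 120 N. Pads are 22 mm wide; open, the fingers measure 114 mm over their backs; the gripper's body (76 mm by 85 mm) begins 54 mm behind the grasp point. The pads swing forward as they close: fully open they stand 13 mm farther back than shut.
Start: joints at [1.105, 0.494, 1.345, -0, 1.302, -0.096], TCP at [0.226, 0.583, 0.231] pointing down, gripper open.
Joint ranges: [-2.91, 2.91], [-0.82, 2.16], [0.22, 2.67], [-1.22, 4.37], [0.12, 2.79], [-3.08, 3.08]. Speed limits (rad/s): [1.89, 1.89, 2.57, 3.01, 3.01, 3.01].

## Interface

Orientations are given as a rotation vector (axis times angle).
In Python, from rig import telemetry, eyes, hand_in gives the robot as it stands.
- The arm moves only by the tool step_arm, never from a script. Its arguments are lists of equal length, an entry for each row: "jaw": the finger opening in mm, from 0 to 85.4; "dp": the shift along the tool's x, y, z in mm, a list of three; "twist": the turn, a rotation vector about the tool's x, y, z in degrees, a list of three. A call has 1 to 10 rows; each row is the pose to reach, as a shift and turn from the pose commanded when the call began, along the tool's axes at that moment; what a row does not reach only later rows make up. A row lasts 1/10 s, in which the tool goes at most 50 mm and 8.59 degrees, less where a joint would pass 70% of its speed; a pose out of reach is approached as far as the arm can. A call with a gripper value outside its range is refused whole. The fingers move at their own pace and stop on an object; "squeeze" is the grip in N (left out, the last holds). Time passes only in rows, so rows that repeat a pose let the fingers close. It gives the time, the measured TCP pose, the force, the opening and the grip force at its end, in the units of the state.
- telemetry.sense(): the state, without advancing time (a new reading comes with each control period).
- eyes.capture(name): name is "scene" or "top" or "wrist"; returns a dict with "pixels" (420x560x3 uint8, red, green, blue), "fx", "fy", "cx", "cy" (pixels), "view" (4x4, takes a point from world to camera coordinates); the wrist camera has in their place "T_tool_cam" (4x4, takes a point from camera to tool coordinates, whose origin is the TCP and whose axes are the flange's). Camera axes: x right, y down, z forward; pixel columns grow to the right and rows downward; lengths in m; the calibration is good to about 2 mm. The wrist camera is an equidistant fisheye: a pixel r from the principal point sees the ray r / f radians off the axis. A picture is of the moment at which its call begins: read the wrist's pose just before it. There is no depth.
- hand_in(): hands the job in; it is judged then, once.
The state is a dict: "clock": time; "joints": joint angles; "qvel": joint speeds; "effort": joint torques, N m; "tool_pos": TCP position; "ee_rot": TCP orientation; "force": force on the tool from outside, world axes, zero at the start; "torque": the same for the moment, N m; "finger_gap": finger opening in m; "grasp_force": force on a finger pad.
Only numpy, scipy, OpenCV 4.12 (cv2) and the standard library are available. Lean on these libraries where they do the work, as an engineer would, in place of code of your own. Each camera call takes 0.05 s, during which the arm holds its last target. There are 200 camera calls.

## Task

Take the U-bolt out of its wooden holder, set it astride the copper pipe and feel both of its legs into the two holes of the bracket plate without forcing them. Then press the pipe down with the U-bolt, firmly but gently (about 20 N is plenty, never more than 60 N), until the pipe is fully home in its saddle, and let go with the U-bolt upright on the pipe. Leave the jug, the carton and the wrench where they are.

Things in the scene. Friction and masses are not known exactly. Their poses are not given: they have to be found in the camera images.
- ubolt: U-bolt: 8 mm steel rod bent to a U, crown filled by a blue block 38 (x) by 14 (y) by 30 mm (z). Origin: middle of the block's flat underside (saddle face), z up. Legs run down at x = +-24 mm to z = -60 mm, tips barely tapered. Two 5 mm cheeks (inner faces x = +-15) go 10 mm below the face, beside the pipe. Same turned half round. Starts upright in the holder, origin about 70 mm up. About 0.2 kg.
- grip (a point): grip point of the U-bolt, in the blue block, 24 mm straight above the saddle face. Pinch here across the block's 14 mm (along the U-bolt's y), pads flat on it, with 30 to 60 N (more squeezes it askew): fingertips that end at least 3 mm above the saddle face clear the pipe. The rod arches up to 14 mm above this point. Lift at least 40 mm straight up to clear the holder.
- holder: fixed wooden block 110 mm (x) by 60 mm (y) by 45 mm high, origin at its underside's centre on the table; two 10.5 mm holes at x = +-24 mm, 35 mm deep, hold the U-bolt's legs with play. Its x and y run as the U-bolt's, nearly.
- bracket: fixed grey pipe support, base 120 mm (x) by 200 mm (y), origin at its underside's centre on the table, z up. The 28 mm copper pipe runs level along its y axis at x = 0, 248 mm long with 36 mm brass ends, over an aluminium plate. Dark guide posts, 122 mm high, stand both sides of the pipe at y = +-82 mm.
- plate_mid (a point): the support's middle, in the plate's top face (70 mm up, axes of the support). Plate 112 (x) by 100 (y) by 8 mm thick; two open holes at x = +-24 mm, 12.4 mm in x, 10.4 mm in y. It is bolted tight through slots, so both holes are shifted together along y by an unknown amount up to 16 mm either way from this point: feel for them by sliding the leg tips lightly on the plate, or look.
- pipe (a joint): how far the copper pipe stands above its saddle, in m: 0 = fully home (top of the pipe 102 mm above the table), up to 0.015 = raised (it starts 8 to 14 mm up). It slides straight down, stiffly and springless, under about 9 N of push, stays where it is left, and meets a hard stop at 0.
- jug: white and blue detergent jug, 94 mm across, 193 mm high, loose, not to be disturbed; origin at its underside's centre
- carton: red and orange carton 70 x 110 x 120 mm high, loose, not to be disturbed; origin at its underside's centre
- wrench: steel wrench 160 mm long lying flat on the table, loose, not to be disturbed; origin at its underside's centre

How it is judged:
On the way, in this order (a step that is already met when the one before it is completed fails the run):
1. the U-bolt is lifted clear of its holder (height (world z) of ubolt above 0.115 m and horizontal distance between ubolt and holder above 0.05 m), for 0.05 s.
2. both legs are in the plate's holes, astride the pipe, while the pipe is still raised at least 3 mm (x of ubolt in the frame of bracket between -0.008 and 0.008 m and y of ubolt in the frame of bracket between -0.02 and 0.02 m and angle between ubolt's own z axis and vertical below 0.14 rad and angle between the y axis of ubolt and the y axis of bracket, either way round below 0.14 rad and z of ubolt in the frame of bracket below 0.1235 m and value of joint pipe above 0.003 m), for 0.05 s.
3. the pipe is pressed home with the U-bolt sitting on it (x of ubolt in the frame of bracket between -0.008 and 0.008 m and y of ubolt in the frame of bracket between -0.02 and 0.02 m and angle between ubolt's own z axis and vertical below 0.14 rad and angle between the y axis of ubolt and the y axis of bracket, either way round below 0.14 rad and z of ubolt in the frame of bracket below 0.105 m and value of joint pipe below 0.002 m), for 0.2 s.
At the end, for the whole second after the job is handed in: The pipe is home (within 2 mm of its stop), the U-bolt sits on it with its saddle face 98 to 105 mm above the support's underside, within 8 mm across and 20 mm along of the support's middle, within 0.14 rad of upright and square to the pipe, released and at rest (all of step 3 and z of ubolt in the frame of bracket above 0.098 m and linear speed of ubolt below 0.02 m/s and contact force between the fingers and ubolt below 0.1 N); the robot touches nothing.
It fails at once if the U-bolt is forced: it presses on the plate, the pipe or the support with more than 60 N (contact force between ubolt and bracket above 60 N).
It fails at once if the jug is moved more than 30 mm (distance of jug from where it was at the start of the episode above 0.03 m).
It fails at once if the carton is moved more than 30 mm (distance of carton from where it was at the start of the episode above 0.03 m).
It fails at once if the wrench is moved more than 30 mm (distance of wrench from where it was at the start of the episode above 0.03 m).
It also fails if it takes over 72 s, if anything falls off the work surface, if the arm or the gripper's body presses on something with over 40 N, if the wrist force passes 120 N, or if a joint passes its speed limit or range.

## Working session

There is one attempt and no reset: what is moved stays moved. The work goes in short steps, Python scripts to look and compute and a tool call to move; the robot and the scene stay as the last step left them, time stands still between calls to the robot, and variables do not carry over. Pictures are saved under pics/ and viewed, at most 10 in all, crops included, and the job is handed in when it is done.

Besides the shell and the picture viewer there is one more tool, called after "Emit:" as name(argument=value, ...) on one line, values as JSON. step_arm: Moves the arm, as the interface text tells. Its arguments: {"type":"object","properties":{"jaw":{"type":"array"},"dp":{"type":"array"},"twist":{"type":"array"},"squeeze":{"type":"number"}},"required":["jaw","dp","twist"]}

```bash
ls; mkdir -p pics
cat > h.py <<'E'
import numpy as np, cv2
from rig import telemetry, eyes, hand_in
from scipy.spatial.transform import Rotation as R
def snap(n,f):
    c=eyes.capture(n); cv2.imwrite('pics/'+f+'.png',c['pixels'][:,:,::-1]); np.save('pics/'+f+'.npy',c,allow_pickle=True); return c
def load(f): return np.load('pics/'+f+'.npy',allow_pickle=True).item()
def ray(c,u,v):
    V=c['view'];d=np.array([(u-c['cx'])/c['fx'],(v-c['cy'])/c['fy'],1.]);r=V[:3,:3].T@d;o=-V[:3,:3].T@V[:3,3];return o,r/np.linalg.norm(r)
def plane(c,u,v,z):
    o,r=ray(c,u,v);return o+r*(z-o[2])/r[2]
def tri(rays):
    A=np.zeros((3,3));b=np.zeros(3)
    for o,r in rays: P=np.eye(3)-np.outer(r,r);A+=P;b+=P@o
    x=np.linalg.solve(A,b);return x,[np.linalg.norm((np.eye(3)-np.outer(r,r))@(x-o)) for o,r in rays]
def proj(c,p):
    q=c['view'][:3,:3]@np.asarray(p)+c['view'][:3,3];return np.array([c['fx']*q[0]/q[2]+c['cx'],c['fy']*q[1]/q[2]+c['cy']])
E
python3 - <<'E'
from h import *
a=snap('scene','s0');b=snap('top','t0')
for c in(a,b): print(c['fx'],c['cx'],c['cy'],(-c['view'][:3,:3].T@c['view'][:3,3]).round(3))
s=telemetry.sense();print(s['tool_pos'],s['ee_rot'],s['force'],s['finger_gap'])
E
```

```text
pics
428.704807323529 280.0673134525786 206.61403848852748 [1.131 0.813 0.809]
458.3813603078048 279.4071726805346 214.48638913055981 [0.365 0.02  1.361]
[0.22574481 0.58246691 0.23076115] [-5.77499950e-01 -3.08774918e+00  1.64519682e-03] [-0.72741923 -0.10752687  0.64959269] 0.08523101952175409
```

View pics/s0.png

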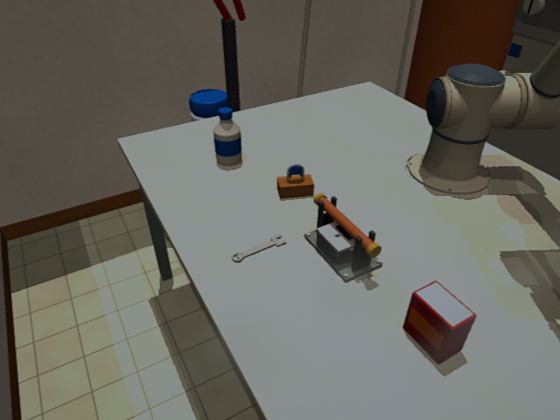

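View pics/t0.png

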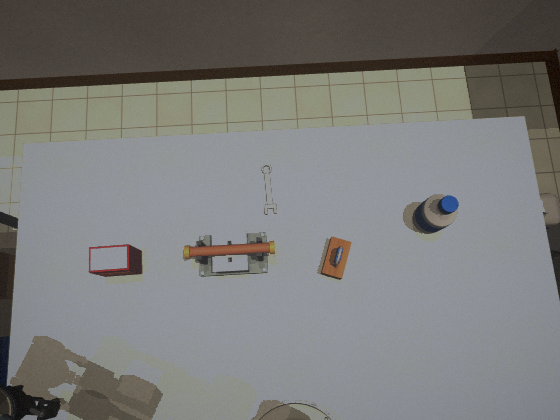

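The scene view shows the holder with the blue block near (296,178), and the pipe running from (320,200) to (375,248). In the top view the block is near (337,257) and the pipe runs from (187,252) to (272,247), with a carton, jug and wrench well apart. Next I'll measure by colour.

Run:
```python
from h import *
a=load('s0');b=load('t0')
def mask(c,lo,hi,roi):
    h=cv2.cvtColor(c['pixels'],cv2.COLOR_RGB2HSV);m=cv2.inRange(h,lo,hi);z=np.zeros_like(m);x0,y0,x1,y1=roi;z[y0:y1,x0:x1]=m[y0:y1,x0:x1];return z
def info(n,m):
    k,l,s,ce=cv2.connectedComponentsWithStats(m)
    for i in range(1,k):
        if s[i,4]>12:
            p=np.argwhere(l==i)[:,::-1].astype(np.float32);print(n,s[i],ce[i].round(1),[np.round(v,1).tolist() if np.ndim(v) else round(v,1) for v in cv2.minAreaRect(p)])
for n,c,r1,r2 in(('S',a,(270,155,325,205),(300,180,395,280)),('T',b,(310,230,360,285),(170,225,290,285))):
    info(n+'wood',mask(c,(5,120,60),(20,255,255),r1))
    info(n+'blue',mask(c,(95,70,30),(130,255,255),r1))
    info(n+'copper',mask(c,(4,120,60),(15,255,255),r2))
    info(n+'brass',mask(c,(16,120,60),(32,255,255),r2))
t=cv2.resize(b['pixels'][220:290,175:365],None,fx=4,fy=4,interpolation=cv2.INTER_CUBIC)
s=cv2.resize(a['pixels'][155:285,265:400],None,fx=2.4,fy=2.4,interpolation=cv2.INTER_CUBIC)
o=np.zeros((600,800,3),np.uint8);o[:280,:760]=t;o[285:285+s.shape[0],:s.shape[1]]=s
cv2.imwrite('pics/c0.png',o[:,:,::-1])
```

```text
Swood [277 174  37  14 328] [294.6 181. ] [[295.0, 180.6], [11.1, 35.3], 85.0]
Swood [314 195  11  10  53] [319.6 198.8] [[319.2, 199.4], [10.7, 7.9], 7.1]
Sblue [289 166  14  11 111] [295.5 170.5] [[295.5, 171.0], [10.0, 13.0], 90.0]
Scopper [300 180  14   6  70] [306.  182.6] [[306.5, 182.5], [13.0, 5.0], 0.0]
Scopper [318 197  56  52 540] [345.3 222. ] [[344.5, 221.6], [69.5, 9.4], 43.0]
Sbrass [314 193  11   9  47] [318.1 196.8] [[318.2, 196.8], [5.5, 10.5], 54.5]
Sbrass [366 243  15  14 143] [373.1 249.3] [[373.1, 249.2], [12.0, 13.2], 53.1]
Twood [322 237  29  41 579] [336.1 257.4] [[336.1, 257.1], [20.5, 37.4], 15.3]
Tblue [334 248   6  14  24] [336.5 254.3] [[336.5, 254.5], [1.7, 13.8], 14.0]
Tcopper [189 243  81  14 721] [228.9 249.1] [[228.8, 249.2], [9.2, 80.1], 86.8]
Tbrass [269 241   5  13  54] [271.2 246.7] [[271.0, 247.0], [12.0, 4.0], 90.0]
Tbrass [184 246   6  12  60] [186.2 251.6] [[186.5, 251.5], [11.0, 5.0], 90.0]
```

View pics/c0.png

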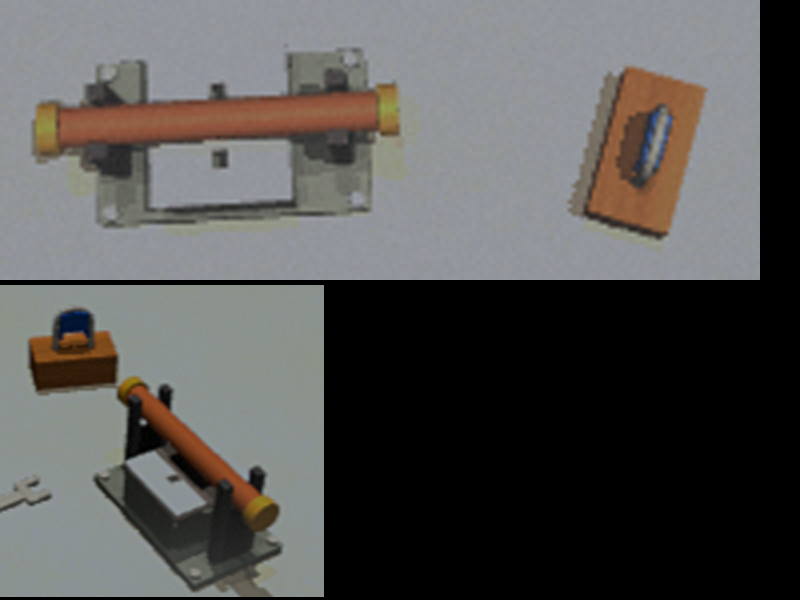

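The composite crop shows the U-bolt in the holder at top-view pixel (338,256). The plate's holes are dark spots at about (229.8,242.5) and (229.8,259.2), on either side of the pipe.

Run:
```python
from h import *
a=load('s0');b=load('t0')
T=lambda u,v,z:plane(b,u,v,z)
x,e=tri([ray(a,295.5,170.5),ray(b,338.2,256.3)]);print('ubolt block',x.round(4),e)
# holder top corners in top crop
cor=[(626,66),(706,88),(665,238),(586,213)]
P=np.array([T(175+u/4-.4,220+v/4-.4,.045) for u,v in cor]);print('holder',P.round(4),P.mean(0).round(4));print(np.linalg.norm(np.diff(P,axis=0),axis=1))
d=P[0]+P[1]-P[2]-P[3];print('long dir deg',np.degrees(np.arctan2(d[1],d[0])))
U=[T(338.2,256.3,z) for z in(.09,.108)];print(U)
u1=T(175+661/4,220+106/4,.1);u2=T(175+646/4,220+186/4,.1);d=u1-u2;print('u dir',np.degrees(np.arctan2(d[1],d[0])),np.linalg.norm(d))
# pipe ends
for n,s,t in(('end-y',(318.2,196.8),(271.2,246.8)),('end+y',(373.1,249.3),(186.2,251.6))):
    x,e=tri([ray(a,*s),ray(b,*t)]);print(n,x.round(4),np.round(e,4))
H=[T(175+219/4-.4,220+v/4-.4,.07) for v in(90.5,158)];print('holes',H)
for z in(.1,.11):print([T(u,v,z).round(4) for u,v in((271.2,246.8),(186.2,251.6))])
# base corners, z~.01
for u,v in((103,62),(350,57),(110,213),(358,200)):print('bolt',T(175+u/4,220+v/4,.012).round(4))
for u,v in((148,206),(294,202)):print('plate near corner',T(175+u/4,220+v/4,.07).round(4))
# tool-frame
s=telemetry.sense();print(R.from_rotvec(s['ee_rot']).as_matrix().round(3))
```

```text
ubolt block [ 0.5274 -0.1558  0.0773] [np.float64(0.0006295179098051053), np.float64(0.0006295179098051352)]
holder [[ 0.5911 -0.1443  0.045 ]
 [ 0.5715 -0.201   0.045 ]
 [ 0.4654 -0.1617  0.045 ]
 [ 0.4864 -0.1068  0.045 ]] [ 0.5286 -0.1534  0.045 ]
[0.05994469 0.1132054  0.05874527]
long dir deg -20.00097238472999
[array([ 0.52527604, -0.15366712,  0.09      ]), array([ 0.5230009 , -0.15120749,  0.108     ])]
u dir -15.496436489097105 0.05681481864422708
end-y [0.5628 0.0292 0.1052] [0.003 0.003]
end+y [0.5624 0.2659 0.1009] [0.0013 0.0013]
holes [array([0.58608244, 0.14975148, 0.07      ]), array([0.53784534, 0.15140014, 0.07      ])]
[array([0.5613, 0.0312, 0.1   ]), array([0.5616, 0.267 , 0.1   ])]
[array([0.5597, 0.0311, 0.11  ]), array([0.5601, 0.265 , 0.11  ])]
bolt [0.6213 0.2402 0.012 ]
bolt [0.6144 0.0558 0.012 ]
bolt [0.5086 0.2373 0.012 ]
bolt [0.5075 0.0553 0.012 ]
plate near corner [0.5057 0.2012 0.07  ]
plate near corner [0.5026 0.0988 0.07  ]
[[-0.932  0.361 -0.   ]
 [ 0.361  0.932 -0.001]
 [ 0.    -0.001 -1.   ]]
```

Both measurements check out: the hole spacing comes to 48.3 mm and the holder to 113×59 mm. Moving above the U-bolt now.

Emit:
step_arm(jaw=[85,85,85,85,85,85,85,85,85,85], dp=[[-30,-32,0],[-62,-66,0],[-96,-102,0],[-130,-138,0],[-164,-174,0],[-198,-210,0],[-232,-246,0],[-266,-282,0],[-300,-318,0],[-334,-354,0]], twist=[[0,0,0],[0,0,0],[0,0,0],[0,0,0],[0,0,0],[0,0,0],[0,0,0],[0,0,0],[0,0,0],[0,0,0]])

```text
clock: 1.1
tool_pos: [0.4096, 0.13, 0.2313]
ee_rot: [0.577, 3.088, 0.0]
force: [0.4, 0.5, 0.9]
finger_gap: 0.0849
grasp_force: 0.0
```

Emit:
step_arm(jaw=[85,85,85,85,85,85,85,85,85,85], dp=[[-34,-36,0],[-68,-72,0],[-102,-108,0],[-136,-144,0],[-170,-180,0],[-200,-210,0],[-213,-225,0],[-213,-225,0],[-213,-225,0],[-213,-225,0]], twist=[[0,0,0],[0,0,0],[0,0,0],[0,0,0],[0,0,0],[0,0,0],[0,0,0],[0,0,0],[0,0,0],[0,0,0]])

```text
clock: 2.1
tool_pos: [0.5261, -0.1536, 0.2312]
ee_rot: [-0.576, -3.088, -0.001]
force: [-0.6, 0.1, 0.3]
finger_gap: 0.0852
grasp_force: 0.0
```

```bash
cat >> h.py <<'E'
def wsnap(f):
    s=telemetry.sense(); c=snap('wrist',f); T=np.eye(4);T[:3,:3]=R.from_rotvec(s['ee_rot']).as_matrix();T[:3,3]=s['tool_pos']
    c['W']=T@c['T_tool_cam'];np.save('pics/'+f+'.npy',c,allow_pickle=True);return c
def wray(c,u,v):
    x=np.array([(u-c['cx'])/c['fx'],(v-c['cy'])/c['fy']]);t=np.linalg.norm(x);d=np.r_[x/t*np.sin(t),np.cos(t)] if t>0 else np.array([0,0,1.]);return c['W'][:3,3],c['W'][:3,:3]@d
def wplane(c,u,v,z):
    o,r=wray(c,u,v);return o+r*(z-o[2])/r[2]
def wproj(c,p):
    q=c['W'][:3,:3].T@(np.asarray(p)-c['W'][:3,3]);t=np.arctan2(np.hypot(q[0],q[1]),q[2]);k=q[:2]/np.hypot(*q[:2])*t;return np.array([k[0]*c['fx']+c['cx'],k[1]*c['fy']+c['cy']])
E
python3 - <<'E'
from h import *
c=wsnap('w1');s=telemetry.sense();print(s['clock'],s['tool_pos'],s['joints'],c['T_tool_cam'].round(3),c['fx'],c['cx'],c['cy']);print(wproj(c,[.527,-.155,.09]))
E
```

```text
2.15 [ 0.52622403 -0.15356857  0.23133437] [-3.92972547e-01  3.85894886e-01  1.53588790e+00  1.50448961e-04
  1.22021814e+00 -1.59519876e+00] [[-0.001 -0.95  -0.314  0.082]
 [ 1.    -0.001  0.001  0.   ]
 [-0.001 -0.314  0.95  -0.142]
 [ 0.     0.     0.     1.   ]] 325.19226210127806 276.4945402839394 212.00893082372497
[274.723884   201.60870902]
```

View pics/w1.png

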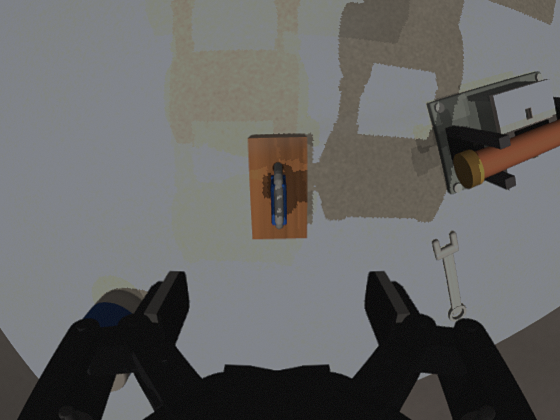

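The wrist view shows the holder at about (248..312, 135..240), with the U-bolt upright in it from (278,163) to (280,229), almost parallel to the tool's x.

Run:
```python
from h import *
c=load('w1');b=load('t0')
h=cv2.cvtColor(c['pixels'],cv2.COLOR_RGB2HSV);sub=h[155:240,262:300]
m=np.zeros(h.shape[:2],np.uint8)
roi=(slice(140,236),slice(252,308))
blue=cv2.inRange(h,(95,50,20),(130,255,255));grey=cv2.inRange(h,(0,0,55),(180,75,255))
m[roi]=(blue|grey)[roi]
k,l,s,ce=cv2.connectedComponentsWithStats(m);i=1+np.argmax(s[1:,4]);p=np.argwhere(l==i)[:,::-1].astype(np.float32)
print(s[i],ce[i],cv2.minAreaRect(p))
for y in range(160,234,4):
    q=p[p[:,1]==y];print(y,q[:,0].min() if len(q) else None,q[:,0].max() if len(q) else None)
w=cv2.inRange(h,(5,120,50),(20,255,255));w[:, :240]=0;w[:,320:]=0;w[250:]=0
w=cv2.morphologyEx(w,cv2.MORPH_CLOSE,np.ones((25,25)));w=cv2.morphologyEx(w,cv2.MORPH_OPEN,np.ones((5,5)))
ct=max(cv2.findContours(w,0,2)[0],key=cv2.contourArea);r=cv2.minAreaRect(ct);print('wood',r)
bp=cv2.boxPoints(r);P=np.array([wplane(c,*q,.045) for q in bp]);print(P.round(4),P.mean(0).round(4))
u=ce[i];print('tri',tri([wray(c,*u),ray(b,338.2,256.3)]))
e=np.array([wplane(c,278.3,163.5,.09),wplane(c,280,229,.09)]);d=e[0]-e[1];print(e,np.degrees(np.arctan2(-d[1],-d[0])),np.linalg.norm(d))
z=cv2.resize(c['pixels'][125:245,230:330],None,fx=5,fy=5,interpolation=cv2.INTER_CUBIC);cv2.imwrite('pics/w1c.png',z[:,:,::-1])
```

```text
[271 171  16  58 779] [278.43003851 199.92297818] ((278.5, 199.5), (57.0, 15.0), 90.0)
160 None None
164 None None
168 None None
172 275.0 278.0
176 271.0 284.0
180 271.0 284.0
184 271.0 285.0
188 271.0 285.0
192 271.0 285.0
196 271.0 286.0
200 271.0 286.0
204 271.0 286.0
208 272.0 286.0
212 272.0 286.0
216 271.0 286.0
220 271.0 286.0
224 273.0 285.0
228 278.0 280.0
232 None None
wood ((277.5, 188.0), (100.0, 57.0), 90.0)
[[ 0.4675 -0.1599  0.045 ]
 [ 0.4882 -0.1063  0.045 ]
 [ 0.5904 -0.1431  0.045 ]
 [ 0.5678 -0.2013  0.045 ]] [ 0.5285 -0.1526  0.045 ]
tri (array([ 0.52327383, -0.15086621,  0.10376068]), [np.float64(0.000944518082852055), np.float64(0.000944518082852029)])
[[ 0.49549733 -0.13937198  0.09      ]
 [ 0.55361563 -0.16007231  0.09      ]] -19.60466171705983 0.061694733641877136
```

View pics/w1c.png

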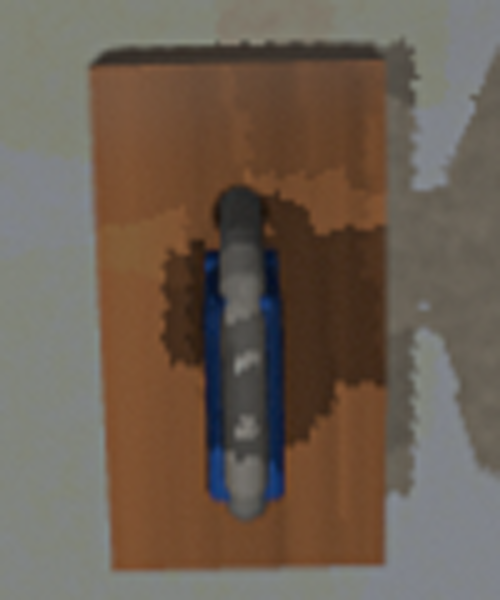

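The zoomed view shows the blue block at full-frame pixels from about (278.4,176) to (279.4,224), with the rod arch above it. It lies square to the holder.

Run:
```python
from h import *
c=load('w1')
a=wplane(c,278.4,175.5,.1);b=wplane(c,279.4,224,.1);d=b-a;print(a,b,(a+b)/2,np.linalg.norm(d),np.degrees(np.arctan2(d[1],d[0])))
s=telemetry.sense();M=R.from_rotvec(s['ee_rot']).as_matrix()
print(np.degrees(np.arctan2(-M[1,0],-M[0,0])), 'tool delta mm to center',M.T@(np.r_[((a+b)/2)[:2],.231]-s['tool_pos'])*1e3)
```

```text
[ 0.50365963 -0.1425007   0.1       ] [ 0.5452643  -0.15757129  0.1       ] [ 0.52446197 -0.150036    0.1       ] 0.04425010121854442 -19.912065402577518
-21.120472233173693 tool delta mm to center [2.91645455 2.66029933 0.33595618]
```

Emit:
step_arm(jaw=[85,75,65,60,60,60,60,60], dp=[[-1,2,10],[-1,2,40],[-1,2,75],[-1,2,105],[-1,2,105],[-1,2,105],[-1,2,105],[-1,2,105]], twist=[[0,0,-1.2],[0,0,-1.2],[0,0,-1.2],[0,0,-1.2],[0,0,-1.2],[0,0,-1.2],[0,0,-1.2],[0,0,-1.2]])

```text
clock: 2.95
tool_pos: [0.5291, -0.1535, 0.1277]
ee_rot: [0.544, 3.092, -0.001]
force: [0.1, -0.5, 0.6]
finger_gap: 0.06
grasp_force: 0.0
```

Run:
```python
from h import *
c=wsnap('w2');s=telemetry.sense();print(s['clock'],s['tool_pos'],s['finger_gap']);
for z in(.07,.1,.108):print(wproj(c,[.5277,-.152,z]))
p=wproj(c,[.5277,-.152,.1]).astype(int);x0=max(0,p[0]-100);y0=max(0,p[1]-75)
z=cv2.resize(c['pixels'][y0:y0+150,x0:x0+200],None,fx=4,fy=4,interpolation=cv2.INTER_CUBIC);cv2.imwrite('pics/w2c.png',z[:,:,::-1]);print(x0,y0)
```

```text
3.0 [ 0.52898871 -0.15349129  0.1275741 ] 0.05997097735303174
[277.11717911 232.33256549]
[277.26072316 251.80921691]
[277.30608982 257.99694497]
177 176
```

View pics/w2c.png

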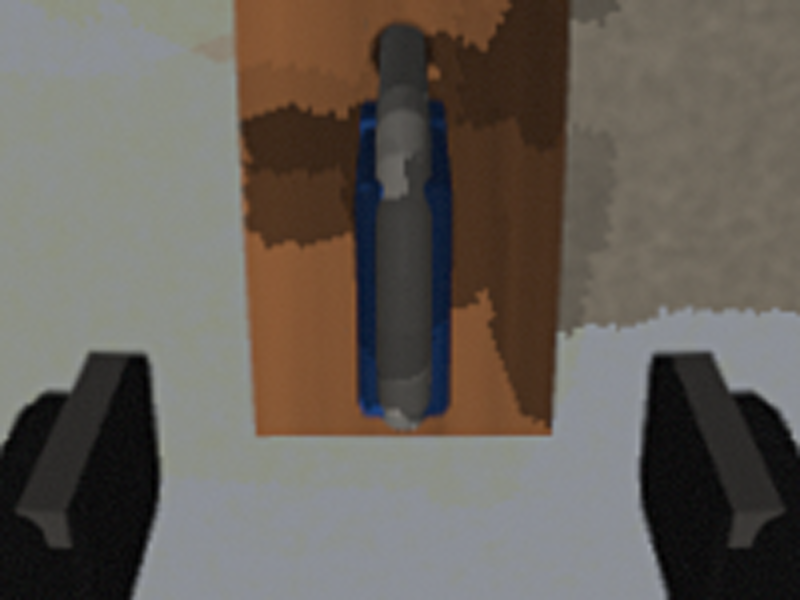

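The close view shows the block (column 278) midway between the fingers (mid-column 277). The far end of the block is at row 279.

Run:
```python
from h import *
a=load('w1');c=load('w2')
print(tri([wray(a,279.4,224.5),wray(c,278.2,279)]))
print(tri([wray(a,278.4,164),wray(c,277.5,184)]),'near hole rim/rod')
f=wplane(c,278.2,279,.098);n=np.array([np.cos(np.radians(-19.9)),np.sin(np.radians(-19.9))]);print(f, f[:2]-.019*n)
s=telemetry.sense();M=R.from_rotvec(s['ee_rot']).as_matrix();print(M.T@np.r_[f[:2]-.019*n-s['tool_pos'][:2],0]*1e3,np.degrees(np.arctan2(-M[1,0],-M[0,0])))
```

```text
(array([ 0.54692784, -0.15826483,  0.09645609]), [np.float64(8.579229414179897e-05), np.float64(8.579229414186086e-05)])
(array([ 0.50415399, -0.14264588,  0.03892175]), [np.float64(0.00038328647638604285), np.float64(0.0003832864763861117)]) near hole rim/rod
[ 0.54605126 -0.15804848  0.098     ] [ 0.52818579 -0.15158127]
[ 1.40705726  1.52085975 -0.00330788] -19.973676104908208
```

Height triangulates to 0.0965 m for the block's top, which fits the expected 0.10. Descending to grip.

Emit:
step_arm(jaw=[60,60,60,60,14,10,10,10,10,10], dp=[[1,1,15],[1,1,35],[1,1,52],[1,1,52],[1,1,52],[1,1,52],[1,1,52],[1,1,52],[1,1,52],[1,1,52]], twist=[[0,0,0],[0,0,0],[0,0,0],[0,0,0],[0,0,0],[0,0,0],[0,0,0],[0,0,0],[0,0,0],[0,0,0]], squeeze=45)

```text
clock: 4.0
tool_pos: [0.5282, -0.1523, 0.0753]
ee_rot: [0.545, 3.092, -0.001]
force: [-0.9, 0.1, 9.4]
finger_gap: 0.0135
grasp_force: 44.4
```

Emit:
step_arm(jaw=[10,10,10,10,10,10,10,10], dp=[[0,0,-8],[0,0,-25],[0,0,-45],[0,0,-70],[0,0,-100],[0,0,-130],[0,0,-140],[0,0,-140]], twist=[[0,0,0],[0,0,0],[0,0,0],[0,0,0],[0,0,0],[0,0,0],[0,0,0],[0,0,0]])

```text
clock: 4.8
tool_pos: [0.5283, -0.1522, 0.2157]
ee_rot: [0.545, 3.091, -0.001]
force: [-0.1, -0.0, -2.9]
finger_gap: 0.013
grasp_force: 44.3
```

Run:
```python
from h import *
c=wsnap('w3');s=telemetry.sense();print(s['clock'],s['tool_pos'],s['finger_gap'],s['force'],s['grasp_force'])
M=R.from_rotvec(s['ee_rot']).as_matrix();print(M.round(3),M.T@(np.array([.562,.1506,0])-s['tool_pos'])*1e3)
```

```text
4.85 [ 0.52762442 -0.15198618  0.21430632] 0.013026579340565662 [ 0.38352636  0.02525968 -1.43350373] 44.300304651260376
[[-0.94   0.342  0.001]
 [ 0.342  0.94  -0.   ]
 [-0.001 -0.    -1.   ]] [ 71.25166122 296.11589011 214.2565162 ]
```

View pics/w3.png

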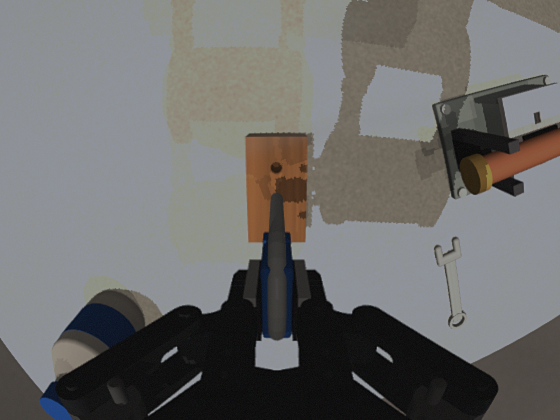

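The U-bolt is held square, and its near leg tip shows at (277,197). The holder is now empty. I'll carry it to where the wrist camera sits over the pipe, so that both holes are in view.

Emit:
step_arm(jaw=[10,10,10,10,10,10,10,10,10,10], dp=[[0,15,0],[-1,50,0],[-2,90,0],[-3,130,0],[-4,170,0],[-5,210,0],[-6,250,0],[-6,290,0],[-6,317,0],[-6,325,0]], twist=[[0,0,-1],[0,0,-3],[0,0,-6],[0,0,-9],[0,0,-12],[0,0,-15],[0,0,-18],[0,0,-20],[0,0,-20],[0,0,-20]])

```text
clock: 5.85
tool_pos: [0.6441, 0.155, 0.2122]
ee_rot: [0.005, -3.139, -0.001]
force: [-0.9, -0.2, -2.2]
finger_gap: 0.0132
grasp_force: 44.3
```

Emit:
step_arm(jaw=[10,10,10], dp=[[0,0,0],[0,0,0],[0,0,0]], twist=[[0,0,0],[0,0,0],[0,0,0]])

```text
clock: 6.15
tool_pos: [0.644, 0.1503, 0.2139]
ee_rot: [-0.001, -3.141, 0.001]
force: [0.3, 0.5, -1.3]
finger_gap: 0.013
grasp_force: 44.3
```

Run:
```python
from h import *
c=wsnap('w4');s=telemetry.sense();print(s['clock'],s['tool_pos'],s['ee_rot'],s['finger_gap'],s['force'],s['grasp_force'])
```

```text
6.2 [0.64410775 0.15033236 0.21412099] [-1.31594151e-03 -3.14105253e+00  3.28635227e-04] 0.01285343068795894 [ 0.01510491  0.18154282 -1.07399979] 44.33018088340759
```

View pics/w4.png

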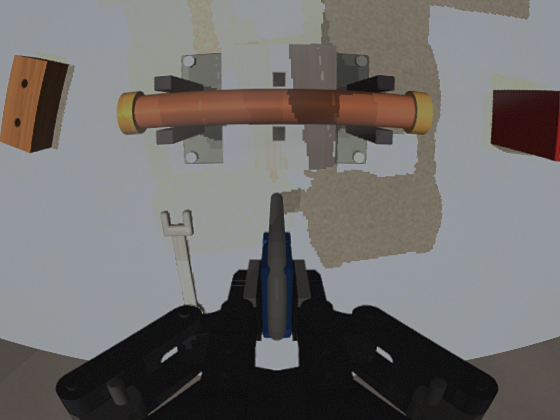

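The wrist view shows both plate holes, at (279,79) and (279,133). The brass ends are near (128,112) and (423,113), and the leg tip is at (277,197). I'll measure these precisely.

Run:
```python
from h import *
c=load('w4');im=c['pixels'];g=cv2.cvtColor(im,cv2.COLOR_RGB2GRAY);h=cv2.cvtColor(im,cv2.COLOR_RGB2HSV)
H=[]
for y0,y1 in((68,88),(124,144)):
    r=g[y0:y1,268:291]; m=((r<45)&(h[y0:y1,268:291,1]<110)).astype(np.uint8)
    k,l,s,ce=cv2.connectedComponentsWithStats(m);i=1+np.argmax(s[1:,4]);x,y,w,hh=s[i,:4];u=np.array([268+x+w/2-.5,y0+y+hh/2-.5]);print('hole',s[i],u);H.append(wplane(c,*u,.07))
    print('size mm',np.linalg.norm(wplane(c,268+x,u[1],.07)-wplane(c,268+x+w,u[1],.07))*1e3,np.linalg.norm(wplane(c,u[0],y0+y,.07)-wplane(c,u[0],y0+y+hh,.07))*1e3)
H=np.array(H);print(H.round(4),H.mean(0).round(4),np.linalg.norm(H[0]-H[1]),np.degrees(np.arctan2(*(H[1]-H[0])[[1,0]])))
m=cv2.inRange(h,(18,120,50),(34,255,255));k,l,s,ce=cv2.connectedComponentsWithStats(m)
B=[]
for i in range(1,k):
    if s[i,4]>100:
        x,y,w,hh=s[i,:4];print('brass',s[i],ce[i]);B.append((x,y,w,hh))
for n in B:
    for v in(n[1],n[1]+n[3]):print(wplane(c,n[0]+n[2]/2,v,.098).round(4))
# leg tip
M=c['T_tool_cam']
print('rod tip pred',[wproj({**c,'W':M},[x,0,65]if 0 else [x,0,.065]).round(1) for x in(.024,.028)],[wproj({**c,'W':M},[x,0,-.025]).round(1) for x in(-.019,.019,-.028,.028)])
for y in range(188,330,6):
    row=im[y,255:300].astype(int);print(y,[int(v) for v in g[y,262:296:2]])
```

```text
Traceback (most recent call last):
ValueError: attempt to get argmax of an empty sequence
```

Run:
```python
from h import *
c=load('w4');im=c['pixels'];g=cv2.cvtColor(im,cv2.COLOR_RGB2GRAY);h=cv2.cvtColor(im,cv2.COLOR_RGB2HSV)
H=[]
for y0,y1 in((66,86),(126,146)):
    r=g[y0:y1,266:293]; t=(r.min()+np.median(r))/2;print(r.min(),np.median(r)); m=(r<t).astype(np.uint8)
    k,l,s,ce=cv2.connectedComponentsWithStats(m);i=1+np.argmax(s[1:,4]);x,y,w,hh=s[i,:4];u=np.array([266+x+w/2-.5,y0+y+hh/2-.5]);print('hole',s[i],u);H.append(wplane(c,*u,.07))
    print('size mm',np.linalg.norm(wplane(c,266+x,u[1],.07)-wplane(c,266+x+w,u[1],.07))*1e3,np.linalg.norm(wplane(c,u[0],y0+y,.07)-wplane(c,u[0],y0+y+hh,.07))*1e3)
H=np.array(H);print(H.round(4),H.mean(0).round(4),np.linalg.norm(H[0]-H[1]),np.degrees(np.arctan2(*(H[1]-H[0])[[1,0]])))
m=cv2.inRange(h,(18,120,50),(34,255,255));k,l,s,ce=cv2.connectedComponentsWithStats(m)
for i in range(1,k):
    if s[i,4]>100:
        x,y,w,hh=s[i,:4];print('brass',s[i]);a=[wplane(c,x+w/2,v,.1) for v in(y,y+hh)];print(a[0].round(4),a[1].round(4),(a[0]+a[1])/2)
M=c['T_tool_cam']
print('rod tip pred',[wproj({'W':M,**{k:c[k] for k in('fx','fy','cx','cy')}},p).round(1) for p in([.024,0,.065],[.028,0,.065],[.019,0,-.025],[-.019,0,-.025])])
for y in list(range(186,206,2))+list(range(210,250,5)):print(y,[int(v) for v in g[y,262:296:2]])
```

```text
54 148.0
hole [  7   6  12  14 162] [278.5  78.5]
size mm 10.304932122948658 12.415939212181376
56 146.0
hole [  7   1  12  14 167] [278.5 133.5]
size mm 10.484274199054044 12.39104031417787
[[0.5358 0.1533 0.07  ]
 [0.5843 0.1532 0.07  ]] [0.5601 0.1533 0.07  ] 0.048489334066949 -0.03917256366354664
brass [117  92  18  35 447]
[0.542  0.0271 0.1   ] [0.5715 0.0256 0.1   ] [0.55674213 0.02632368 0.1       ]
brass [406  92  27  42 658]
[0.543 0.269 0.1  ] [0.5783 0.2708 0.1   ] [0.5606496  0.26989078 0.1       ]
rod tip pred [array([274.9, 196.8]), array([274.9, 191. ]), array([274.2, 268.5]), array([274.5, 339.5])]
186 [152, 152, 151, 152, 151, 151, 151, 151, 152, 150, 150, 151, 150, 151, 152, 151, 152]
188 [152, 152, 151, 152, 151, 151, 151, 151, 151, 151, 151, 151, 151, 152, 152, 152, 153]
190 [152, 152, 152, 152, 151, 152, 153, 153, 153, 153, 152, 153, 153, 154, 151, 95, 98]
192 [152, 150, 151, 151, 152, 153, 135, 123, 129, 137, 100, 97, 98, 96, 99, 97, 96]
194 [151, 150, 151, 151, 154, 105, 53, 49, 45, 62, 97, 99, 101, 99, 97, 102, 101]
196 [151, 152, 150, 151, 155, 51, 55, 54, 4
[... 304 characters left out ...]
51, 153, 84, 56, 56, 51, 49, 46, 44, 102, 97, 96, 100, 98, 99]
210 [151, 152, 151, 156, 66, 58, 56, 54, 49, 46, 43, 100, 101, 96, 96, 99, 102]
215 [151, 151, 151, 155, 62, 57, 56, 54, 48, 46, 37, 160, 153, 151, 152, 151, 151]
220 [151, 150, 151, 155, 53, 56, 47, 47, 48, 44, 42, 117, 154, 151, 151, 152, 152]
225 [151, 152, 151, 159, 39, 47, 48, 48, 47, 46, 41, 91, 155, 151, 151, 151, 152]
230 [152, 153, 155, 131, 40, 47, 49, 47, 46, 45, 45, 62, 157, 154, 153, 153, 153]
235 [158, 26, 23, 34, 48, 50, 51, 52, 50, 50, 46, 45, 24, 22, 95, 155, 152]
240 [124, 42, 45, 42, 48, 51, 51, 52, 49, 50, 48, 43, 29, 28, 62, 158, 152]
245 [128, 21, 22, 47, 52, 56, 57, 58, 57, 56, 54, 46, 25, 23, 66, 157, 153]
```

The holes measure 10.4×12.4 mm at 48.5 mm spacing, so the ray casting is sound. Measured in the same camera, the needed TCP is about (0.5592, 0.1523). I'll move over it and check close by.

Emit:
step_arm(jaw=[10,10,10,10,10,10,10,10,10], dp=[[15,0,0],[45,1,0],[75,2,0],[85,2,0],[85,2,15],[85,2,40],[85,2,60],[85,2,65],[85,2,65]], twist=[[0,0,0],[0,0,0],[0,0,0],[0,0,0],[0,0,0],[0,0,0],[0,0,0],[0,0,0],[0,0,0]])

```text
clock: 7.1
tool_pos: [0.5595, 0.1529, 0.149]
ee_rot: [-0.001, -3.141, 0.0]
force: [0.4, -0.1, -1.2]
finger_gap: 0.0134
grasp_force: 44.3
```

Run:
```python
from h import *
c=wsnap('w5');s=telemetry.sense();print(s['clock'],s['tool_pos'],s['ee_rot'],s['finger_gap'],s['force'],s['grasp_force'])
z=cv2.resize(c['pixels'][130:280,176:376],None,fx=4,fy=4,interpolation=cv2.INTER_CUBIC);cv2.imwrite('pics/w5c.png',z[:,:,::-1])
```

```text
7.15 [0.55988472 0.15310836 0.14983091] [3.12779370e-04 3.14117092e+00 9.09744136e-05] 0.012834488638260939 [-0.08893202 -0.05103079 -1.63855893] 44.26295578479767
```

View pics/w5c.png

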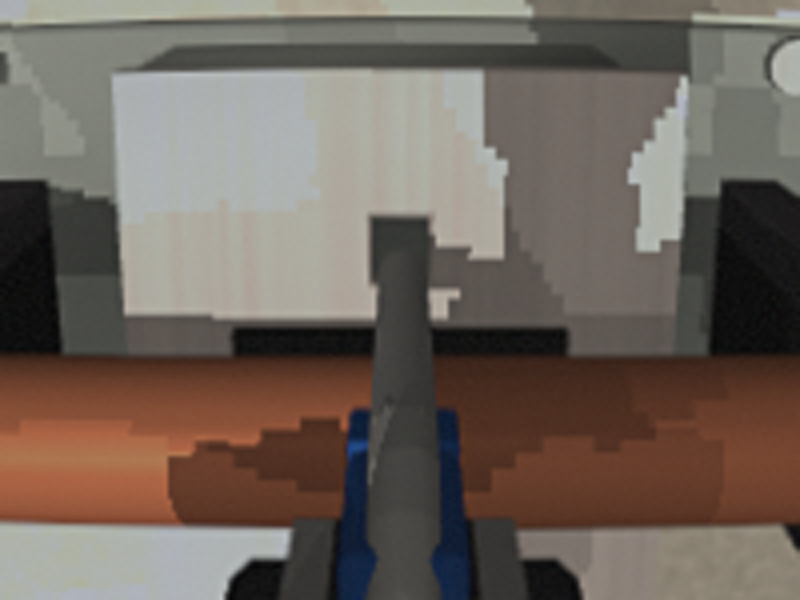

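The close view shows the hole at crop x 370–432 (centre 401, top edge y 215). The leg tip is over it at x 379–430, with its front edge near y 243.

Run:
```python
from h import *
c=load('w5');g=cv2.cvtColor(c['pixels'],cv2.COLOR_RGB2GRAY)
for y in range(180,206,1):print(y,[int(v) for v in g[y,264:290]])
for r in(183.3,):
    print('hole edge',wplane(c,276.3,r,.07),'->centre x',wplane(c,276.3,r,.07)[0]+.0062)
for r in(189,190,191,192):print(r,'leg centre x',wplane(c,277,r,.085)[0]+.004)
```

```text
180 [168, 169, 171, 169, 170, 168, 166, 167, 169, 170, 172, 173, 173, 172, 169, 171, 171, 173, 174, 169, 168, 168, 167, 170, 169, 167]
181 [169, 169, 170, 170, 170, 169, 168, 168, 171, 171, 173, 174, 176, 173, 171, 170, 172, 172, 174, 170, 168, 168, 167, 168, 169, 167]
182 [169, 171, 172, 172, 166, 166, 163, 164, 167, 168, 170, 171, 172, 169, 167, 167, 170, 170, 169, 164, 163, 169, 169, 168, 169, 168]
183 [169, 170, 172, 166, 141, 135, 135, 137, 138, 139, 139, 142, 143, 141, 139, 142, 142, 144, 141, 145, 151, 169, 169, 169, 170, 167]
184 [169, 170, 172, 159, 107, 75, 77, 77, 79, 80, 81, 83, 86, 87, 86, 88, 87, 86, 89, 120, 144, 169, 169, 169, 169, 166]
185 [169, 170, 173, 163, 105, 55, 50, 53, 54, 52, 52, 53, 53, 54, 53, 53, 53, 50, 56, 107, 152, 169, 169, 169, 168, 166]
186 [168, 170, 173, 165, 107, 55, 50, 53, 54, 54, 55, 53, 54, 53, 53, 54, 53, 51, 55, 111, 160, 171, 168, 169, 168, 167]
187 [168, 170, 174, 165, 108, 55, 52, 56, 55, 56, 55, 56, 56, 54, 56, 54, 55, 53, 58, 112, 160, 172, 170, 169, 170, 166]
188 [169, 170, 174, 166, 109, 57, 53, 55, 56, 56, 55, 56, 54, 56, 56, 57, 56
[... 1548 characters left out ...]
67, 167, 169, 171, 166, 165, 113, 68, 67, 67, 66, 64, 62, 59, 57, 55, 53, 47, 55, 119, 137, 137, 136, 138, 138, 137]
203 [166, 168, 168, 169, 171, 172, 106, 66, 66, 68, 66, 64, 64, 62, 57, 55, 52, 49, 62, 144, 172, 170, 170, 171, 171, 172]
204 [166, 167, 166, 168, 170, 171, 93, 61, 67, 67, 66, 64, 64, 61, 58, 56, 52, 46, 62, 141, 172, 169, 170, 170, 139, 137]
205 [166, 166, 167, 170, 170, 171, 93, 62, 66, 66, 66, 64, 62, 60, 57, 55, 54, 48, 54, 129, 169, 170, 170, 168, 91, 82]
hole edge [0.52951117 0.15382931 0.07      ] ->centre x 0.5357111734696517
189 leg centre x 0.5338238685157871
190 leg centre x 0.5344987839560956
191 leg centre x 0.5351747636792142
192 leg centre x 0.5358518230195454
```

x agrees within 0.2 mm and y needs −0.5 mm. I'll lower gently.

Emit:
step_arm(jaw=[10,10,10,10,10,10,10], dp=[[0,-0.6,2],[0,-0.6,5],[0,-0.6,8],[0,-0.6,11],[0,-0.6,12],[0,-0.6,13],[0,-0.6,13]], twist=[[0,0,0],[0,0,0],[0,0,0],[0,0,0],[0,0,0],[0,0,0],[0,0,0]])

```text
clock: 7.85
tool_pos: [0.5594, 0.1527, 0.1362]
ee_rot: [0.0, -3.141, 0.0]
force: [-0.5, 0.5, -1.4]
finger_gap: 0.0132
grasp_force: 44.3
```

Emit:
step_arm(jaw=[10,10,10,10], dp=[[0,0,1],[0,0,2],[0,0,2.5],[0,0,2.5]], twist=[[0,0,0],[0,0,0],[0,0,0],[0,0,0]])

```text
clock: 8.25
tool_pos: [0.5594, 0.1527, 0.1337]
ee_rot: [0.0, -3.141, 0.0]
force: [0.5, -0.4, -1.0]
finger_gap: 0.0128
grasp_force: 44.3
```

Emit:
step_arm(jaw=[10,10,10,10], dp=[[0,0,0.8],[0,0,1.6],[0,0,2.4],[0,0,2.4]], twist=[[0,0,0],[0,0,0],[0,0,0],[0,0,0]])

```text
clock: 8.65
tool_pos: [0.5594, 0.1527, 0.1312]
ee_rot: [0.0, -3.141, 0.0]
force: [-0.1, 0.5, -1.5]
finger_gap: 0.0132
grasp_force: 44.3
```

Emit:
step_arm(jaw=[10,10,10,10], dp=[[0,0,0.8],[0,0,1.6],[0,0,2.4],[0,0,2.4]], twist=[[0,0,0],[0,0,0],[0,0,0],[0,0,0]])

```text
clock: 9.05
tool_pos: [0.5594, 0.1527, 0.1289]
ee_rot: [0.0, -3.141, 0.0]
force: [0.4, 0.2, -2.0]
finger_gap: 0.0131
grasp_force: 44.3
```

There's no contact force with the tips nominally at 0.064 m, which is below the plate top, so the legs are in. Continuing gently onto the pipe.

Emit:
step_arm(jaw=[10,10,10,10,10], dp=[[0,0,0.8],[0,0,1.6],[0,0,2.4],[0,0,3],[0,0,3]], twist=[[0,0,0],[0,0,0],[0,0,0],[0,0,0],[0,0,0]])

```text
clock: 9.55
tool_pos: [0.5594, 0.1527, 0.1259]
ee_rot: [0.0, -3.141, 0.0]
force: [0.7, 1.5, -1.7]
finger_gap: 0.0133
grasp_force: 44.3
```

Emit:
step_arm(jaw=[10,10,10,10,10], dp=[[0,0,0.8],[0,0,1.6],[0,0,2.4],[0,0,3],[0,0,3]], twist=[[0,0,0],[0,0,0],[0,0,0],[0,0,0],[0,0,0]])

```text
clock: 10.05
tool_pos: [0.5594, 0.1527, 0.1229]
ee_rot: [0.0, -3.141, 0.0]
force: [0.5, 0.4, -1.2]
finger_gap: 0.0129
grasp_force: 44.3
```

Emit:
step_arm(jaw=[10,10,10,10,10,10], dp=[[0,0,0.8],[0,0,1.6],[0,0,2.4],[0,0,3.2],[0,0,4],[0,0,4]], twist=[[0,0,0],[0,0,0],[0,0,0],[0,0,0],[0,0,0],[0,0,0]])

```text
clock: 10.65
tool_pos: [0.5594, 0.1528, 0.1189]
ee_rot: [0.0, -3.142, -0.0]
force: [-0.1, -0.1, -0.9]
finger_gap: 0.013
grasp_force: 44.5
```

Emit:
step_arm(jaw=[10,10,10,10,10,10], dp=[[0,0,0.8],[0,0,1.6],[0,0,2.4],[0,0,3.2],[0,0,4],[0,0,4]], twist=[[0,0,0],[0,0,0],[0,0,0],[0,0,0],[0,0,0],[0,0,0]])

```text
clock: 11.25
tool_pos: [0.5595, 0.1528, 0.1153]
ee_rot: [-0.0, 3.141, 0.0]
force: [-2.5, -1.2, 5.0]
finger_gap: 0.0131
grasp_force: 45.4
```

Emit:
step_arm(jaw=[10,10,10,10,10], dp=[[0,0,0.7],[0,0,1.4],[0,0,2.1],[0,0,2.8],[0,0,2.8]], twist=[[0,0,0],[0,0,0],[0,0,0],[0,0,0],[0,0,0]])

```text
clock: 11.75
tool_pos: [0.5595, 0.1527, 0.1125]
ee_rot: [-0.0, 3.141, 0.0]
force: [-1.6, -0.1, 5.1]
finger_gap: 0.013
grasp_force: 45.4
```

Emit:
step_arm(jaw=[10,10,10], dp=[[0,0,0.7],[0,0,1.4],[0,0,1.4]], twist=[[0,0,0],[0,0,0],[0,0,0]])

```text
clock: 12.05
tool_pos: [0.5595, 0.1527, 0.1111]
ee_rot: [-0.0, 3.141, 0.0]
force: [-1.7, -0.2, 6.1]
finger_gap: 0.0127
grasp_force: 45.4
```

The pipe is going down under steady friction. Small steps until the stop shows as a rise in force.

Emit:
step_arm(jaw=[10,10,10,10], dp=[[0,0,0.6],[0,0,1.2],[0,0,1.8],[0,0,1.8]], twist=[[0,0,0],[0,0,0],[0,0,0],[0,0,0]])

```text
clock: 12.45
tool_pos: [0.5595, 0.1528, 0.1093]
ee_rot: [-0.0, 3.141, 0.0]
force: [-3.4, -1.0, 5.3]
finger_gap: 0.013
grasp_force: 45.4
```

Emit:
step_arm(jaw=[10,10,10], dp=[[0,0,0.4],[0,0,0.8],[0,0,0.8]], twist=[[0,0,0],[0,0,0],[0,0,0]])

```text
clock: 12.75
tool_pos: [0.5595, 0.1528, 0.1085]
ee_rot: [-0.0, 3.141, 0.0]
force: [-1.7, -0.7, 6.3]
finger_gap: 0.013
grasp_force: 45.4
```

Emit:
step_arm(jaw=[10,10,10], dp=[[0,0,0.3],[0,0,0.6],[0,0,0.6]], twist=[[0,0,0],[0,0,0],[0,0,0]])

```text
clock: 13.05
tool_pos: [0.5595, 0.1527, 0.108]
ee_rot: [-0.0, 3.141, 0.0]
force: [-2.0, -0.9, 5.6]
finger_gap: 0.0127
grasp_force: 45.4
```

Emit:
step_arm(jaw=[10,10,10,10], dp=[[0,0,0.3],[0,0,0.6],[0,0,0.9],[0,0,0.9]], twist=[[0,0,0],[0,0,0],[0,0,0],[0,0,0]])

```text
clock: 13.45
tool_pos: [0.5595, 0.1527, 0.1072]
ee_rot: [-0.0, 3.141, 0.0]
force: [-2.9, -0.1, 9.3]
finger_gap: 0.013
grasp_force: 45.9
```

Emit:
step_arm(jaw=[10,10,10], dp=[[0,0,0.3],[0,0,0.6],[0,0,0.6]], twist=[[0,0,0],[0,0,0],[0,0,0]])

```text
clock: 13.75
tool_pos: [0.5595, 0.1528, 0.107]
ee_rot: [-0.0, 3.141, 0.0]
force: [-5.3, -0.8, 16.9]
finger_gap: 0.0129
grasp_force: 47.2
```

The force rises at TCP 0.107, right where the stop should be. One slight press more, then release by opening and retreat.

Emit:
step_arm(jaw=[10,10,10], dp=[[0,0,0.3],[0,0,0.3],[0,0,0.3]], twist=[[0,0,0],[0,0,0],[0,0,0]])

```text
clock: 14.05
tool_pos: [0.5595, 0.1527, 0.107]
ee_rot: [-0.0, 3.141, 0.0]
force: [-6.5, -1.2, 21.6]
finger_gap: 0.013
grasp_force: 47.8
```

Emit:
step_arm(jaw=[10,10,14,18,24,30,36,40,40,40], dp=[[0,0,-0.6],[0,0,-0.9],[0,0,-0.9],[0,0,-0.9],[0,0,-0.9],[0,0,-0.9],[0,0,-0.9],[0,0,-0.9],[0,0,-0.9],[0,0,-0.9]], twist=[[0,0,0],[0,0,0],[0,0,0],[0,0,0],[0,0,0],[0,0,0],[0,0,0],[0,0,0],[0,0,0],[0,0,0]])

```text
clock: 15.05
tool_pos: [0.5595, 0.1527, 0.1067]
ee_rot: [-0.0, 3.142, 0.0]
force: [-0.5, 0.3, -0.8]
finger_gap: 0.0403
grasp_force: 0.0
```

Emit:
step_arm(jaw=[40,40,40,40,40,40], dp=[[0,0,-10],[0,0,-30],[0,0,-60],[0,0,-90],[0,0,-100],[0,0,-100]], twist=[[0,0,0],[0,0,0],[0,0,0],[0,0,0],[0,0,0],[0,0,0]])

```text
clock: 15.65
tool_pos: [0.5602, 0.1529, 0.2086]
ee_rot: [-0.0, 3.138, 0.001]
force: [-0.1, 0.6, -0.1]
finger_gap: 0.0397
grasp_force: 0.0
```

Run:
```python
from h import *
c=wsnap('w6');a=snap('scene','s6');s=telemetry.sense();print(s['clock'],s['tool_pos'],s['finger_gap'],s['force'])
print(wproj(c,[.5595,.1527,.102]),proj(a,[.56,.153,.12]))
o=np.zeros((600,800,3),np.uint8)
z=cv2.resize(c['pixels'][100:340,140:420],None,fx=1.7,fy=1.7);o[:z.shape[0],:z.shape[1]]=z
q=cv2.resize(a['pixels'][170:290,295:400],None,fx=3,fy=3,interpolation=cv2.INTER_CUBIC);o[:q.shape[0],480:480+q.shape[1]]=q
cv2.imwrite('pics/f.png',o[:,:,::-1])
```

```text
15.75 [0.55902509 0.15265779 0.20615378] 0.040043684551634144 [-0.97099854  0.64420128 -0.12175854]
[274.87201942 210.41646876] [347.21646238 217.07012667]
```

View pics/f.png

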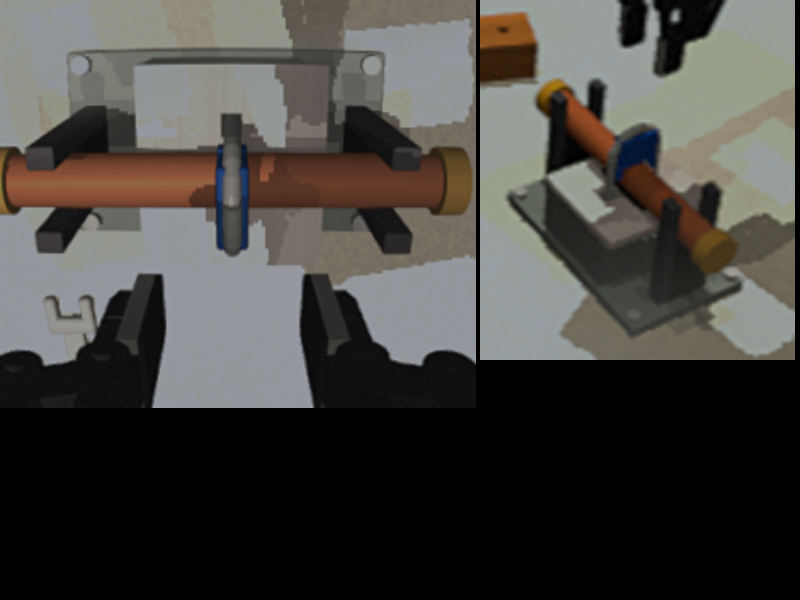

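Both views show the U-bolt upright and square astride the pipe (crop (232,200) and (640,155)). Its leg is in the plate hole, the pipe sits low in its saddle, and the gripper is clear. Handing in.

Emit:
step_arm(jaw=[40,40,40], dp=[[0,0,0],[0,0,0],[0,0,0]], twist=[[0,0,0],[0,0,0],[0,0,0]])

```text
clock: 16.05
tool_pos: [0.5591, 0.1527, 0.2059]
ee_rot: [0.0, -3.14, 0.0]
force: [-1.2, 0.2, -0.1]
finger_gap: 0.0401
grasp_force: 0.0
```

```bash
python3 -c "
from rig import hand_in
print(hand_in())"
```

```text
the job is handed in; nothing more can be done
None
```

The U-bolt is released upright astride the pipe with both legs in the plate's holes, and the pipe is pressed to its stop at about 22 N; I handed the job in at about 16 s, and no verdict was returned.

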